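Slide the locked vial carriage to its end stop

TASK

With the fingertips, press the lock button on the vial carriage, keep it pressed while you push the carriage along its rail until it rests against the end stop, then let the button go so that it springs up and locks the carriage there, and move clear. Grasp and lift nothing: the vials ride along upright in their rack, and the glassware around the rail stays where it stands.

Things in the scene. Friction and masses are not known exactly. Their poses are not given: they have to be found in the camera images.
- rail: the fixed slide rail on the bench, 300 mm long (its y), 108 mm wide (its x); origin on the bench at the middle of the rail, z up. The carriage slides towards the rail's +y.
- lock_button_top (a point): centre of the top of the lock button: a round grey button, 36 mm in diameter, standing 14 mm out of a black collar (48 mm in diameter, top 58 mm above the bench) on the carriage. Its top is 72 mm above the bench when up, 60 mm when fully down. The button rides on the carriage. The nearest wall of the vial rack stands 29 mm from the button's centre on its +y (rail) side, its top 78 mm above the bench; the vials in it reach up to 104 mm.
- lock_button (a joint): how far the button is pressed, m: 0 up, 0.012 fully down (about 2 N to start, 6 N fully down, springs back). Up, its latch locks the carriage; the latch is clear from 0.006 on. Let up on the way, it catches the carriage again; at the stop it springs fully up and locks the carriage there.
- carriage (a joint): travel of the carriage from its start, m, growing towards the stop; about 1.5 N of sliding friction; the stop ends it at 0.07 to 0.12 depending on where the stop is clamped.
- carriage_nose (a point): middle of the carriage's leading (+y) face, 100 mm ahead of the button's centre along the rail's +y, 32 mm above the bench. The carriage is a grey slab 100 mm wide, 136 mm long, carrying the button at its tail and a white six-pocket vial rack at its front.
- stop_face (a point): middle of the face of the end stop that the carriage's nose comes to rest on, 32 mm above the bench; its axes are parallel to the rail's. The stop is a dark steel block, 108 mm wide, 22 mm thick, top 50 mm above the bench, with a black thumbscrew on it up to 66 mm; fixed.
- vial_a: capped glass vial standing loose in a pocket of the carriage's rack, 22 mm diameter, 60 mm tall, origin at the centre of its underside (44 mm above the bench); rides along with the carriage
- vial_b: capped glass vial standing loose in a pocket of the carriage's rack, 22 mm diameter, 60 mm tall, origin at the centre of its underside (44 mm above the bench); rides along with the carriage
- vial_c: capped glass vial standing loose in a pocket of the carriage's rack, 22 mm diameter, 60 mm tall, origin at the centre of its underside (44 mm above the bench); rides along with the carriage
- spare_vial: loose capped glass vial, 22 mm diameter, 60 mm tall, standing beside the rail; bystander, origin at the centre of its underside
- bottle_a: clear reagent bottle with a screw cap, 68 mm diameter, 130 mm tall, beside the rail; bystander, origin at the centre of its underside
- bottle_b: amber reagent bottle with a screw cap, 60 mm diameter, 115 mm tall, beside the rail; bystander, origin at the centre of its underside
- flask: small volumetric flask with stopper, 58 mm diameter, 123 mm tall, beside the rail; bystander, origin at the centre of its underside
- beaker: glass beaker, 64 mm diameter, 75 mm tall, beyond the stop; bystander, origin at the centre of its underside
Not all that is in view belongs to the job. What is shaped like the vial_a but red or turquoise is not meant.

How it is judged:
On the way, in this order (a step that is already met when the one before it is completed fails the run):
1. the button is pressed down while the carriage is still at its start (value of joint lock_button above 0.006 m and value of joint carriage below 0.012 m), for 0.04 s.
2. the carriage has reached the stop with the button still held down (y of carriage_nose in the frame of stop_face above -0.0035 m and value of joint lock_button above 0.006 m), for 0.1 s.
At the end, for the whole second after the job is handed in: the carriage's nose is within 4 mm of the stop's face and still, the button is up again (pressed less than 2 mm), the three vials stand in the rack (tilted less than 0.3 rad), and the glassware beside the rail stands within 20 mm of where it was (y of carriage_nose in the frame of stop_face above -0.004 m and value of joint lock_button below 0.002 m and velocity of joint carriage between -0.005 and 0.005 m/s and angle between each of vial_a, vial_b, vial_c, spare_vial, bottle_a, bottle_b, flask, beaker's own z axis and vertical below 0.3 rad and height (world z) of each of vial_a, vial_b, vial_c below 0.055 m and horizontal distance between each of vial_a, vial_b, vial_c and carriage_nose below 0.09 m and distance of each of spare_vial, bottle_a, bottle_b, flask, beaker from where it was at the start of the episode below 0.02 m); the robot touches nothing.
It fails at once if the button is let up on the way (pressed less than 2 mm while the carriage is more than 12 mm from its start and more than 12 mm from the stop) (value of joint carriage above 0.012 m and y of carriage_nose in the frame of stop_face below -0.012 m and value of joint lock_button below 0.002 m).
It fails at once if a vial is lifted out of the rack by more than 16 mm or tipped more than 0.35 rad (angle between any of vial_a, vial_b, vial_c's own z axis and vertical above 0.35 rad or height (world z) of any of vial_a, vial_b, vial_c above 0.06 m).
It fails at once if glassware beside the rail is moved more than 20 mm, carried, or tipped more than 0.3 rad (distance of any of spare_vial, bottle_a, bottle_b, flask, beaker from where it was at the start of the episode above 0.02 m or angle between any of spare_vial, bottle_a, bottle_b, flask, beaker's own z axis and vertical above 0.3 rad).
It also fails if it takes over 38 s, if anything falls off the work surface, if the arm or the gripper's body presses on something with over 40 N, if the wrist force passes 120 N, or if a joint passes its speed limit or range.

ROBOT

A 6-joint arm with a two-finger parallel gripper is mounted at the origin on the work surface. World frame = base frame: x ahead of the robot, y to its left, z up, the work surface at z = 0. Lengths are in m, angles in rad, forces in N, time in s.
With the tool pointing down it reaches from about 0.425 to 0.95 m from the base axis. Payload 3.5 kg.
Tool frame: the origin (TCP) lies midway between the tips of the shut fingers; the grasp point (between the pads) lies 19 mm behind it; z points along the fingers, y is the line along which they close (so a half turn about z gives the same grasp; the last joint's range is limited). The gripper opens to 85 mm and grips with 20 to 120 N. Pads are 22 mm wide; open, the fingers measure 114 mm over their backs; the gripper's body (76 mm by 85 mm) begins 54 mm behind the grasp point. The pads swing forward as they close: fully open they stand 13 mm farther back than shut.
Start: joints at [-1.314, 0.286, 1.577, -0, 1.279, -0.15], TCP at [0.267, -0.62, 0.231] pointing down, gripper open.
Joint ranges: [-2.77, 2.77], [-0.9, 2.22], [0.21, 2.48], [-1.53, 4.67], [0.24, 2.81], [-2.84, 2.84]. Speed limits (rad/s): [2.79, 2.79, 3.14, 3.14, 3.14, 3.14].

INTERFACE

Orientations are given as a unit quaternion [x, y, z, w].
In Python, from plant import get_state, read_camera, ctrl gives the robot as it stands.
- The arm moves only by the shell command python3 -m crank 'ROWS' [FORCE]. ROWS is JSON, a list of rows, each a list of 3 entries, a list of its own where there are three numbers: the shift along the tool's x, y, z in mm, then the turn about the tool's z in degrees, then the closure in counts, from 0 (fully open) to 255 (shut). In form: [[[tx, ty, tz], yaw, claw], ...]. A call has 1 to 10 rows; each row is the pose to reach, as a shift and turn from the pose commanded when the call began, along the tool's axes at that moment; what a row does not reach only later rows make up. A row lasts 1/10 s, in which the tool goes at most 50 mm and 8.59 degrees, less where a joint would pass 70% of its speed; a pose out of reach is approached as far as the arm can. A call with a gripper value outside its range is refused whole. The fingers move at their own pace and stop on an object; FORCE is the grip in N (left out, the last holds). Time passes only in rows, so rows that repeat a pose let the fingers close. It gives the time, the measured TCP pose, the force, the opening and the grip force at its end, in the units of the state.
- get_state(): the state, without advancing time (a new reading comes with each control period).
- read_camera(name): name is "side" or "top"; returns a dict with "frame" (480x640x3 uint8, blue, green, red), "range_z" (480x640 float32, m along the optical axis (not along the pixel's ray), 0 where there is no reading), "vfov" (degrees; the focal length in pixels is half the picture's height over the tangent of half this angle, whatever the lens; pixels are square), "cx", "cy" (the principal point, pixels), "k1" (the pictures are not rectified: a ray, as slopes to the right and down, at radius r is drawn at 1 + k1 r^2 times it, then the intrinsics apply), "origin" and "orientation" of the camera in the world. Camera axes: x right, y down, z forward; pixel columns grow to the right and rows downward; lengths in m; the calibration is good to about 2 mm. A picture is of the moment at which its call begins.
- ctrl.sign_off(): hands the job in; it is judged then, once.
The state is a dict: "time": time; "qpos": joint angles; "dq": joint speeds; "joint_efforts": joint torques, N m; "eef_pos": TCP position; "tcp_rot": TCP orientation; "contact_force": force on the tool from outside, world axes, zero at the start; "wrist_torque": the same for the moment, N m; "opening": opening from 0.0 (shut) to 1.0 (fully open); "finger_force": force on a finger pad.
Only numpy, scipy, OpenCV 4.12 (cv2) and the standard library are available. Lean on these libraries where they do the work, as an engineer would, in place of code of your own. Each camera call takes 0.05 s, during which the arm holds its last target. There are 200 camera calls.

## Working session

There is one attempt and no reset: what is moved stays moved. The work goes in short steps, Python scripts to look and compute and a shell command to move; the robot and the scene stay as the last step left them, time stands still between calls to the robot, and variables do not carry over. Pictures are saved under pics/ and viewed, at most 10 in all, crops included, and the job is handed in when it is done.

```bash
mkdir -p pics
cat > h.py <<'E'
import numpy as np,cv2
from scipy.spatial.transform import Rotation as R
def K(c):
    f=240/np.tan(np.radians(c["vfov"])/2); return np.array([[f,0,c["cx"]],[0,f,c["cy"]],[0,0,1]])
def rays(c,px):
    d=np.array([c["k1"],0,0,0,0.])
    u=cv2.undistortPoints(np.array(px,float).reshape(-1,1,2),K(c),d).reshape(-1,2)
    return np.c_[u,np.ones(len(u))]
def pt_depth(c,px):
    px=np.array(px).reshape(-1,2);z=np.array([c["range_z"][int(v),int(u)] for u,v in px])
    return R.from_quat(c["orientation"]).apply(rays(c,px)*z[:,None])+c["origin"]
def pt_plane(c,px,h):
    d=R.from_quat(c["orientation"]).apply(rays(c,px)); o=np.array(c["origin"])
    return o+d*((h-o[2])/d[:,2])[:,None]
E
python3 - <<'E'
from plant import *; import cv2,pickle
for n in("top","side"):
    c=read_camera(n); pickle.dump(c,open(n+".pkl","wb")); cv2.imwrite(f"pics/{n}0.png",c["frame"])
    print(n,c["origin"],c["orientation"],c["vfov"],c["k1"],c["cx"],c["cy"])
s=get_state();print(s)
E
```

```text
top [0.48183851 0.04561351 0.72395116] [ 0.70642734 -0.70476038  0.049066   -0.04319431] 56.33479659106163 -0.03901656630531443 312.64156914175345 242.94213465587413
side [ 0.36784151 -0.56613529  0.63851039] [ 0.89884115 -0.14038283  0.06298803 -0.41037757] 50.73193718202365 -0.1376788067861073 322.1594841047892 235.54537269255593
{'time': 0.1, 'qpos': array([-1.31395627e+00,  2.87118466e-01,  1.57804675e+00, -4.27247276e-05,
        1.27859457e+00, -1.50018207e-01]), 'dq': array([ 0.00057081, -0.00226766, -0.0041541 , -0.00016785, -0.00243375,
        0.00102021]), 'joint_efforts': array([ 6.28293546e-04, -4.07295942e+01, -2.93699080e+01, -1.34514812e-04,
        3.40077560e-03,  1.07541598e-05]), 'eef_pos': array([ 0.26696718, -0.61930857,  0.23004915]), 'tcp_rot': array([ 9.79377730e-01,  2.02034866e-01, -7.82677146e-05, -1.08092813e-03]), 'contact_force': array([-0.23742532,  0.38771847, -0.08923246]), 'wrist_torque': array([ 0.01522037,  0.05725219, -0.00171006]), 'finger_force': 0.0, 'opening': 0.9958414809392285}
```

View pics/top0.png

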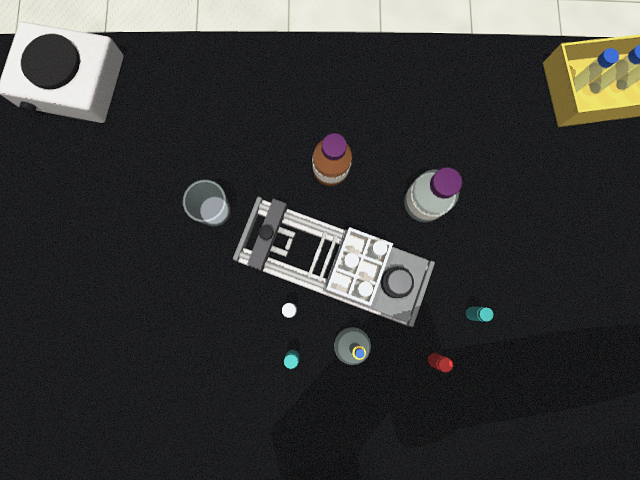

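View pics/side0.png

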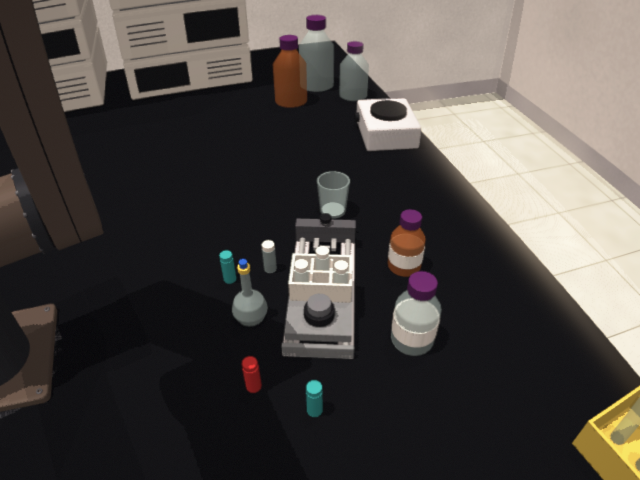

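The top view shows the carriage with the grey button at about (398,281), the white rack at (360,265), and the stop with its thumbscrew at (266,232). The side view shows the button at (320,305).
Things that could be taken for the button in the top view are the thumbscrew knob (266,232), the hotplate disc (50,60) and the bottle caps (447,182) and (334,146). I choose (398,281), the grey disc in a black collar at the carriage tail.

Run:
```python
from h import *; import pickle
from plant import get_state
o=[]
for n,(u0,v0) in (("top",(398,281)),("side",(320,305))):
    c=pickle.load(open(n+".pkl","rb"))
    vv,uu=np.mgrid[0:480,0:640]; px=np.c_[uu.ravel(),vv.ravel()]
    P=pt_depth(c,px); ok=c["range_z"].ravel()>0
    near=ok&(np.hypot(px[:,0]-u0,px[:,1]-v0)<28)
    m=near&(abs(P[:,2]-.072)<.005); b=P[m]
    # restrict to blob by minEnclosingCircle
    mask=m.reshape(480,640).astype(np.uint8)
    k,l,st,ce=cv2.connectedComponentsWithStats(mask)
    i=l[v0,u0]; i=i if i else 1+st[1:,4].argmax(); q=P[(l==i).ravel()]
    (cc,r)=cv2.minEnclosingCircle(q[:,:2].astype(np.float32)); print(n,"button",cc,r,q.mean(0),len(q))
    bt=np.array(cc)
    sl=ok&(abs(P[:,2]-.05)<.004)&(np.hypot(*(P[:,:2]-bt).T)<.3)&(P[:,1]>bt[1]+.12)
    mask=sl.reshape(480,640).astype(np.uint8);k,l,st,ce=cv2.connectedComponentsWithStats(mask); i=1+st[1:,4].argmax()
    s=P[(l==i).ravel()];rect=cv2.minAreaRect((s[:,:2]*1000).astype(np.float32)); print("stop",rect,s.mean(0),len(s))
    bx=cv2.boxPoints(rect)/1000; print(bx.round(4).tolist())
    rim=ok&(P[:,2]>.006)&(P[:,2]<.14)&(np.hypot(*(P[:,:2]-bt).T)<.3)
    mask=rim.reshape(480,640).astype(np.uint8);k,l,st,ce=cv2.connectedComponentsWithStats(mask)
    for j in range(1,k):
        if st[j,4]>40: t=P[(l==j).ravel()]; print(ce[j].round(),t.min(0).round(3),t.max(0).round(3))
    u,v=(u0-100,v0-70); im=cv2.resize(c["frame"][v0-90:v0+60,u0-160:u0+40],None,fx=2,fy=2); o.append(im)
cv2.imwrite("pics/crop.png",np.hstack(o))
s=get_state();print(R.from_quat(s["tcp_rot"]).as_matrix().round(3))
```

```text
top button (0.5116856694221497, -0.08610948920249939) 0.018071962520480156 [ 0.51176389 -0.08606592  0.07223873] 470
stop ((585.9049682617188, 110.54808807373047), (22.59309196472168, 108.58946228027344), 69.29200744628906) [0.58464071 0.11072751 0.05010204] 874
[[0.5310999751091003, 0.11919999867677689], [0.6327000260353088, 0.08079999685287476], [0.6406999826431274, 0.10189999639987946], [0.5390999913215637, 0.14030000567436218]]
[331. 159.] [ 0.672 -0.018  0.006] [0.727 0.041 0.118]
[433. 194.] [ 0.611 -0.176  0.006] [ 0.677 -0.109  0.133]
[220. 212.] [0.6   0.17  0.006] [0.649 0.201 0.077]
[342. 263.] [ 0.445 -0.151  0.006] [0.649 0.165 0.108]
[288. 243.] [0.564 0.073 0.016] [0.582 0.083 0.026]
[289. 309.] [0.461 0.065 0.009] [0.481 0.085 0.063]
[480. 314.] [ 0.453 -0.227  0.006] [ 0.474 -0.205  0.063]
[352. 346.] [ 0.387 -0.049  0.017] [0.443 0.007 0.126]
[291. 359.] [0.386 0.061 0.007] [0.408 0.081 0.063]
[440. 363.] [ 0.38  -0.163  0.006] [ 0.402 -0.141  0.063]
side button (0.5143305063247681, -0.08653779327869415) 0.018400967121124268 [ 0.51432212 -0.08824315  0.07237409] 380
stop ((588.8414306640625, 110.22207641601562), (25.689926147460938, 107.79578399658203), 70.17595672607422) [0.58910483 0.10813695 0.05048177] 534
[[0.5338000059127808, 0.11640000343322754], [0.635200023651123, 0.07989999651908875], [0.6438999772071838, 0.10400000214576721], [0.5425000190734863, 0.14059999585151672]]
[322. 283.] [ 0.448 -0.152  0.006] [0.654 0.199 0.107]
[413. 288.] [ 0.614 -0.178  0.006] [0.734 0.03  0.133]
[269. 255.] [0.463 0.064 0.006] [0.485 0.087 0.064]
[227. 266.] [0.389 0.06  0.006] [0.411 0.084 0.062]
[248. 299.] [ 0.389 -0.049  0.006] [ 0.446 -0.003  0.126]
[251. 374.] [ 0.384 -0.164  0.006] [ 0.405 -0.142  0.064]
[314. 397.] [ 0.456 -0.227  0.006] [ 0.478 -0.204  0.063]
[[ 0.918  0.396 -0.001]
 [ 0.396 -0.918  0.002]
 [ 0.    -0.002 -1.   ]]
```

View pics/crop.png

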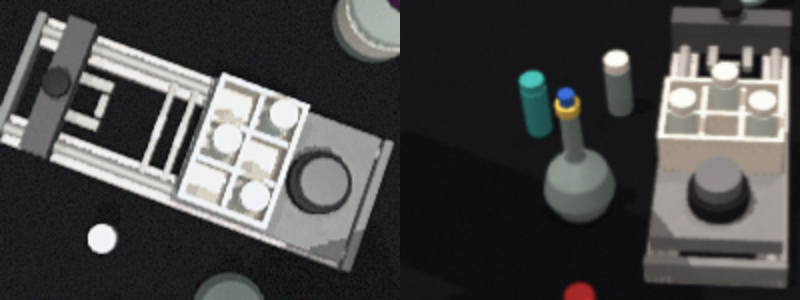

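The crop confirms the choice: the grey disc sits in a black collar at the tail, behind the rack. Its radius is 18 mm and its top is at z 0.072, averaging (0.513, -0.086). The stop measures 108x22 mm, so the rail direction is about 69.5° and the travel about 99.5 mm. I'll turn the tool x axis along the rail, shut the fingers and approach high.

```bash
python3 -m crank '[[[40,-36,0],-5,255],[[80,-72,0],-10,255],[[120,-108,0],-15,255],[[160,-144,0],-20,255],[[200,-180,0],-25,255],[[235,-211,0],-30,255],[[270,-243,0],-35,255],[[305,-274,0],-40,255],[[340,-305,0],-46,255],[[370,-332,0],-46,255]]'
cat > st.py <<'E'
from h import *; from plant import get_state
s=get_state(); M=R.from_quat(s["tcp_rot"]).as_matrix(); a=np.radians(69.5); r=np.array([np.cos(a),np.sin(a),0]); b=np.array([.513,-.0863,.072])
print("t",s["time"],"tcp",s["eef_pos"].round(4),"x-angle",np.degrees(np.arctan2(M[1,0],M[0,0])).round(2),"F",s["contact_force"].round(1),"open",round(s["opening"],3))
d=s["eef_pos"]-b; print("along",(d@r*1000).round(1),"lat",(np.cross(r,d)[2]*1000).round(1),"shift to start in tool mm",(M.T@(-d)*1000).round(1))
print(M.round(3)[2])
E
python3 st.py
```

```text
time: 1.1
eef_pos: [0.4758, -0.1663, 0.231]
tcp_rot: [0.822, 0.569, 0.0, -0.0]
contact_force: [1.4, -1.0, -0.5]
opening: -0.0
finger_force: 0.0
t 1.1 tcp [ 0.4758 -0.1663  0.231 ] x-angle 69.42 F [ 1.4 -1.  -0.5] open -0.0
along -88.0 lat 6.8 shift to start in tool mm [ 87.9   6.7 159. ]
[ 0. -0. -1.]
```

```bash
python3 -m crank '[[[30,2,20],0,255],[[60,5,45],0,255],[[88,7,70],0,255],[[90,7,95],0,255],[[90,7,115],0,255],[[90,7,130],0,255],[[90,7,140],0,255],[[90,7,145],0,255],[[90,7,145],0,255],[[90,7,145],0,255]]'
python3 st.py
python3 - <<'E'
from plant import *; import cv2,numpy as np
a=read_camera("top")["frame"][200:350,260:460];b=read_camera("side")["frame"][190:340,220:420]
cv2.imwrite("pics/near.png",np.hstack([cv2.resize(i,None,fx=2,fy=2) for i in(a,b)]))
E
```

```text
time: 2.1
eef_pos: [0.5145, -0.0873, 0.0872]
tcp_rot: [0.823, 0.568, 0.0, 0.001]
contact_force: [0.2, -0.3, -0.2]
opening: -0.001
finger_force: 0.0
t 2.1 tcp [ 0.5145 -0.0873  0.0872] x-angle 69.28 F [ 0.2 -0.3 -0.2] open -0.001
along -0.4 lat -1.8 shift to start in tool mm [ 0.4 -1.8 15.2]
[ 0.     0.002 -1.   ]
```

View pics/near.png

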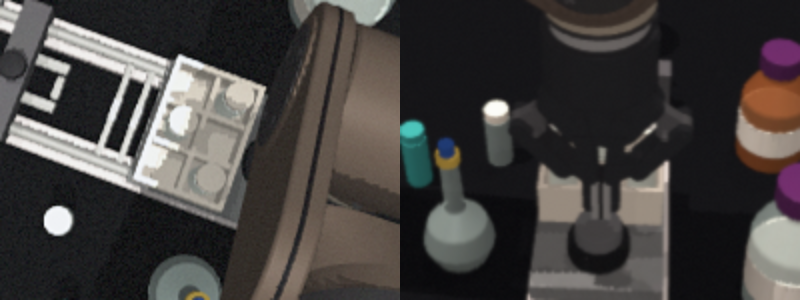

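The fingertips are shut and centred just above the button, in front of the rack wall, clear of the flask and bottles. Next I press.

```bash
python3 -m crank '[[[0,-2,6],0,255],[[0,-2,12],0,255],[[0,-2,16],0,255],[[0,-2,20],0,255],[[0,-2,24],0,255],[[0,-2,27],0,255],[[0,-2,28],0,255],[[0,-2,28],0,255]]'
python3 st.py
```

```text
time: 3.0
eef_pos: [0.5122, -0.0862, 0.0599]
tcp_rot: [0.823, 0.569, -0.001, -0.001]
contact_force: [-4.9, 1.2, 11.8]
opening: 0.003
finger_force: 6.2
t 3.0 tcp [ 0.5122 -0.0862  0.0599] x-angle 69.33 F [-4.9  1.2 11.8] open 0.003
along -0.2 lat 0.8 shift to start in tool mm [  0.2   0.8 -12.1]
[-0.    -0.001 -1.   ]
```

```bash
python3 -m crank '[[[0,0,1],0,255],[[3,0,1],0,255],[[7,0,1],0,255],[[12,0,1],0,255],[[17,0,1],0,255],[[22,0,1],0,255],[[27,0,1],0,255],[[32,0,1],0,255],[[36,0,1],0,255],[[40,0,1],0,255]]'
python3 st.py;python3 - <<'E'
from plant import *; import cv2,numpy as np
a=read_camera("top")["frame"][180:330,220:420];b=read_camera("side")["frame"][190:340,220:420]
cv2.imwrite("pics/push.png",np.hstack([cv2.resize(i,None,fx=2,fy=2) for i in(a,b)]))
E
```

```text
time: 4.0
eef_pos: [0.5263, -0.0487, 0.0598]
tcp_rot: [0.822, 0.569, -0.001, -0.001]
contact_force: [-7.3, 1.5, 17.5]
opening: -0.004
finger_force: 8.5
t 4.0 tcp [ 0.5263 -0.0487  0.0598] x-angle 69.34 F [-7.3  1.5 17.5] open -0.004
along 39.9 lat 0.7 shift to start in tool mm [-39.9   0.8 -12.2]
[-0.001 -0.002 -1.   ]
```

View pics/push.png

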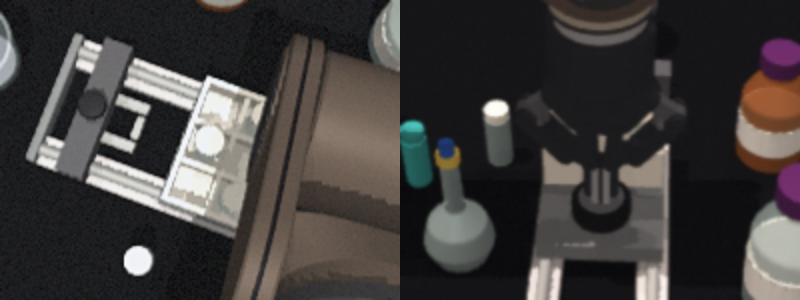

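The carriage moved about 40 mm with the button held down, and the vials are upright. I'll continue, slower near the stop.

```bash
python3 -m crank '[[[4,-0.5,0],0,255],[[9,-1,0],0,255],[[14,-1,0],0,255],[[19,-1,0],0,255],[[24,-1,0],0,255],[[29,-1,0],0,255],[[34,-1,0],0,255],[[39,-1,0],0,255],[[43,-1,0],0,255],[[47,-1,0],0,255]]'
python3 st.py
python3 -m crank '[[[3,0,0],0,255],[[5,0,0],0,255],[[7,0,0],0,255],[[9,0,0],0,255],[[10,0,0],0,255],[[11,0,0],0,255],[[11,0,0],0,255]]'
python3 st.py
```

```text
time: 5.1
eef_pos: [0.5427, -0.0044, 0.0599]
tcp_rot: [0.822, 0.569, -0.0, 0.0]
contact_force: [-6.8, 1.0, 15.0]
opening: 0.001
finger_force: 7.5
t 5.1 tcp [ 0.5427 -0.0044  0.0599] x-angle 69.33 F [-6.8  1.  15. ] open 0.001
along 87.1 lat 0.9 shift to start in tool mm [-87.1   1.1 -12.1]
[-0.  0. -1.]
time: 5.8
eef_pos: [0.5465, 0.006, 0.0598]
tcp_rot: [0.823, 0.569, 0.0, 0.0]
contact_force: [-5.4, 0.6, 14.7]
opening: -0.0
finger_force: 7.4
t 5.8 tcp [0.5465 0.006  0.0598] x-angle 69.33 F [-5.4  0.6 14.7] open -0.0
along 98.2 lat 0.9 shift to start in tool mm [-98.2   1.2 -12.2]
[ 0.  0. -1.]
```

```bash
python3 -m crank '[[[1,0,0],0,255],[[2,0,0],0,255],[[3,0,0],0,255],[[4,0,0],0,255],[[4,0,0],0,255]]'
python3 st.py;python3 - <<'E'
from h import *;from plant import *
c=read_camera("top");cv2.imwrite("pics/stop.png",cv2.resize(c["frame"][180:320,200:390],None,fx=4,fy=4))
E
```

```text
time: 6.3
eef_pos: [0.5472, 0.0076, 0.0598]
tcp_rot: [0.822, 0.57, -0.002, 0.001]
contact_force: [-8.2, -6.2, 16.5]
opening: -0.004
finger_force: 8.1
t 6.3 tcp [0.5472 0.0076 0.0598] x-angle 69.44 F [-8.2 -6.2 16.5] open -0.004
along 99.9 lat 0.9 shift to start in tool mm [-100.     1.   -11.7]
[-0.005 -0.001 -1.   ]
```

View pics/stop.png

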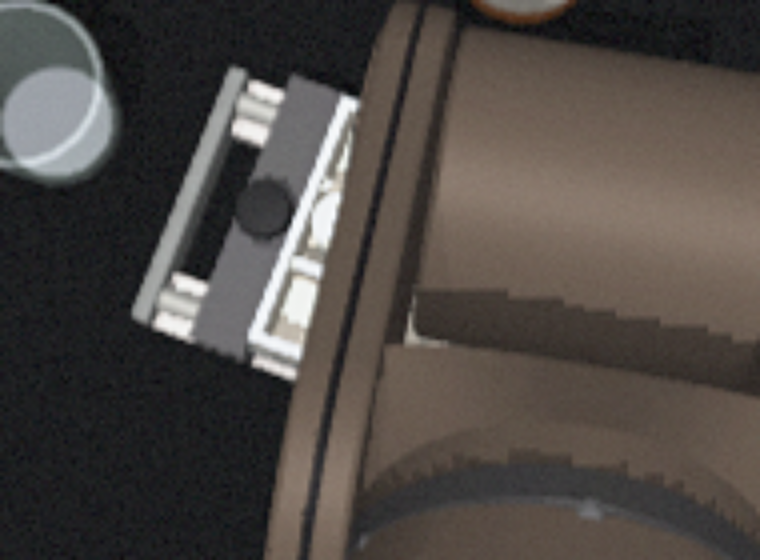

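The nose is on the stop: the rack edge meets the block, the along-rail force is about -8.7 N and the TCP lags by 2 mm. I'll hold briefly, lift straight up, then check.

```bash
python3 -m crank '[[[0,0,0],0,255],[[0,0,0],0,255],[[0,0,-10],0,255],[[0,0,-25],0,255],[[0,0,-50],0,255],[[0,0,-90],0,255],[[0,0,-130],0,255],[[-40,0,-160],0,255],[[-85,0,-170],0,255],[[-130,0,-170],0,255]]'
python3 -m crank '[[[-45,0,0],0,255],[[-90,0,0],0,255],[[-130,0,0],0,255],[[-130,0,0],0,255],[[-130,0,0],0,255],[[-130,0,0],0,255]]'
python3 st.py;python3 - <<'E'
from h import *;from plant import *
c=read_camera("top");d=read_camera("side")
cv2.imwrite("pics/end.png",np.hstack([cv2.resize(c["frame"][130:380,170:420],(400,400)),cv2.resize(d["frame"][150:400,200:450],(400,400))]))
b=np.array([.513,-.0863])+.0999*np.array([.35,.937])
for n,k in(("top",c),("side",d)):
    vv,uu=np.mgrid[0:480,0:640];P=pt_depth(k,np.c_[uu.ravel(),vv.ravel()])
    q=P[(np.hypot(*(P[:,:2]-b).T)<.022)&(abs(P[:,2]-.068)<.009)];print(n,len(q),np.median(q[:,2]) if len(q) else 0, cv2.minEnclosingCircle(q[:,:2].astype(np.float32)) if len(q) else 0)
E
```

```text
time: 7.35
eef_pos: [0.5022, -0.1131, 0.2307]
tcp_rot: [0.822, 0.569, 0.002, 0.003]
contact_force: [0.5, 0.6, 0.2]
opening: 0.004
finger_force: 0.0
time: 7.95
eef_pos: [0.4556, -0.2326, 0.2272]
tcp_rot: [0.822, 0.569, 0.0, -0.0]
contact_force: [0.3, -1.1, -0.7]
opening: 0.001
finger_force: 0.0
t 7.95 tcp [ 0.4556 -0.2326  0.2272] x-angle 69.36 F [ 0.3 -1.1 -0.7] open 0.001
along -157.2 lat 2.6 shift to start in tool mm [157.1   2.2 155.3]
[ 0.001 -0.    -1.   ]
top 530 0.07199908176770703 ((0.5482349395751953, 0.0074972957372665405), 0.02184082195162773)
side 4 0.059878282987465226 ((0.5580112934112549, -0.011155328713357449), 0.005820151884108782)
```

View pics/end.png

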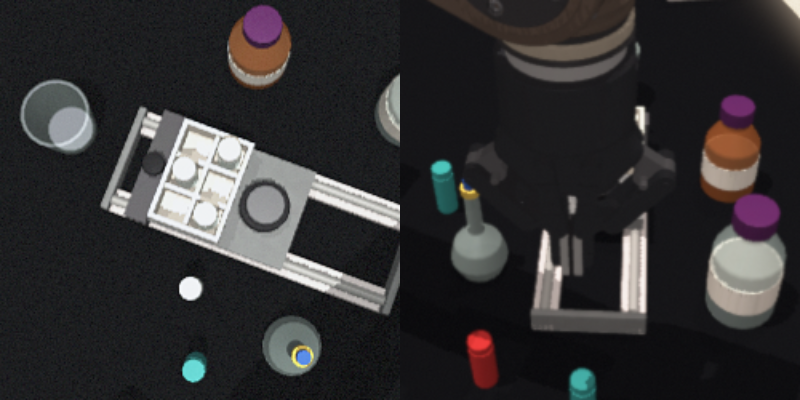

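The carriage is against the stop, the button top is back up at 72 mm, the vials are upright, the glassware is undisturbed and the arm is clear.

```bash
python3 -c "
from plant import ctrl;print(ctrl.sign_off())"
```

```text
the job is handed in; nothing more can be done
None
```

The carriage was pushed against the end stop with the button held down, the button sprang back up to 72 mm, the vials and glassware stayed upright and in place, and the job was handed in with the arm clear at about 8 s; no verdict was returned.

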